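Plug the purge stem into the weld fixture

ROBOT

A 7-joint arm with a two-finger parallel gripper is mounted at the origin on the work surface. World frame = base frame: x ahead of the robot, y to its left, z up, the work surface at z = 0. Lengths are in m, angles in rad, forces in N, time in s.
With the tool pointing down it reaches from about 0.425 to 0.95 m from the base axis. Payload 4.7 kg.
Tool frame: the origin (TCP) lies at the very end of the fingers, on their centre line; the grasp point (between the pads) lies 19 mm behind it; z points along the fingers, y is the line along which they close (so a half turn about z gives the same grasp; the last joint's range is limited). The gripper opens to 87 mm and grips with 3 to 60 N. Pads are 19 mm wide; open, the fingers measure 117 mm over their backs; the gripper's body (75 mm by 190 mm) begins 51 mm behind the grasp point.
Start: joints at [1.236, 0.469, -0.049, 1.532, 0.024, 1.141, -0.082], TCP at [0.203, -0.644, 0.223] pointing down, gripper open.
Joint ranges: [-2.59, 2.59], [-0.33, 1.99], [-1.39, 1.29], [0.1, 2.45], [-1.04, 4.18], [0.21, 1.99], [-2.66, 2.66]. Speed limits (rad/s): [2.57, 2.57, 3.14, 3.14, 3.14, 3.14, 3.14].

INTERFACE

Orientations are given as [roll, pitch, yaw] about the fixed x, y, z axes, in that order (R = Rz(yaw) Ry(pitch) Rx(roll)).
In Python, from rig import robot gives the robot as it stands.
- The arm moves only by the tool jog_arm, never from a script. Its argument "motion" is a list that holds one entry, the list of rows, each a list of 4 numbers: the shift along the tool's x, y, z in cm, then the turn about the tool's z in rad. A call has 1 to 10 rows; each row is the pose to reach, as a shift and turn from the pose commanded when the call began, along the tool's axes at that moment; what a row does not reach only later rows make up. A row lasts 1/12 s, in which the tool goes at most 41.7 mm and 7.16 degrees, less where a joint would pass 70% of its speed; a pose out of reach is approached as far as the arm can. A call with a gripper value outside its range is refused whole. "gripper" is the closure, from 0 (fully open) to 1 (shut), set as the call begins (left out, the last holds). The fingers move at their own pace and stop on an object; "grip_force" is the grip in N (left out, the last holds). Time passes only in rows, so rows that repeat a pose let the fingers close. It gives the time, the measured TCP pose, the force, the opening and the grip force at its end, in the units of the state.
- robot.sense(): the state, without advancing time (a new reading comes with each control period).
- robot.read_camera(name): name is "scene" or "top" or "wrist"; returns a dict with "pixels" (400x640x3 uint8, red, green, blue), "intrinsics" (3x3 intrinsics, pixels), "camera_from_world" (4x4, takes a point from world to camera coordinates); the wrist camera has in their place "mount" (4x4, takes a point from camera to tool coordinates, whose origin is the TCP and whose axes are the flange's). Camera axes: x right, y up, looking along -z (the intrinsics and any distortion apply to the point x, -y, -z); pixel columns grow to the right and rows downward; lengths in m; the calibration is good to about 2 mm. The wrist camera is an equidistant fisheye: a pixel r from the principal point sees the ray r / f radians off the axis. A picture is of the moment at which its call begins: read the wrist's pose just before it. There is no depth.
- robot.sign_off(): hands the job in; it is judged then, once.
The state is a dict: "time": time; "joint_positions": joint angles; "qvel": joint speeds; "joint_efforts": joint torques, N m; "ee_pos": TCP position; "tool_rot": TCP orientation; "contact_force": force on the tool from outside, world axes, zero at the start; "wrist_torque": the same for the moment, N m; "finger_gap": finger opening in m; "grip_force": force on a finger pad.
Only numpy, scipy, OpenCV 4.12 (cv2) and the standard library are available. Lean on these libraries where they do the work, as an engineer would, in place of code of your own. Each camera call takes 0.05 s, during which the arm holds its last target. There are 200 camera calls.

TASK

Take the blue-collared purge stem out of the wooden holder and push it, foot down, into the brass push-fit port on the weld fixture, on past the seal slowly, until it bottoms and the green tell-tale pin has sunk flush; do not force it further. Only once the stem is home, let go of it and swing the red-knobbed purge valve lever right over to its other side, and leave the black-collared stem, the round workpiece and the band clamp where they are.

Things in the scene. Friction and masses are not known exactly. Their poses are not given: they have to be found in the camera images.
- stem_grip (a point): Centre of the 22 mm wide, 40 mm long blue collar of the purge stem, a loose rigid stem of 85 to 155 g standing upright in a holder hole; z is up along it. Below the collar a steel tube 14 mm in diameter; its foot, tapered over the last 6 mm to 9 mm, is 95 mm below this point. Above it a brass head, 18 mm diameter, whose top is 35 mm above this point.
- stem_foot (a point): Centre of the flat underside of the purge stem's tube: the end that goes into the port; z is up along the stem.
- port_mouth (a point): Centre of the mouth of the upright brass push-fit port on the fixture plate, in the plane of its rim, 80 mm above the plate; z is up, x and y are the fixture's. The mouth is a funnel 26 mm wide that narrows over 8 mm to a straight bore of 17 mm. The port is strained by over 45 N of contact force from the stem, of which the jaws' squeeze is about 13 N: keep the push under 22 N.
- port_seal (a point): Centre of the seal inside the port, 16 mm below its mouth: four sprung rubber jaws. Driving the foot through takes about 8 to 15 N, then drags 2 to 5 N, which holds the tube where it is left. The seat, a pad, is set 24 to 54 mm below the mouth, different each time and not visible from outside; it yields with about 5 N for 5 mm and then stops dead (the bottom), so go in at 10 mm/s or less.
- telltale (a joint): How far the green tell-tale pin (11 mm diameter) has sunk, in m. The pin is joined to the seat: it stands 5 mm proud of a black housing (16 mm wide, 34 mm from the port axis on the fixture's +x side, its top 15 mm below the port's mouth) and reads 0 until the foot meets the seat, then sinks with it; flush, 0.005, when bottomed. It cannot be pressed by hand.
- valve (a joint): Purge valve lever angle in rad: 0 is shut (leaning 0.5 rad from vertical to the fixture's -x side), 1.0 is open (leaning 0.5 rad to the +x side). Starts at 0 to 0.12. Stays where it is left; about 1 N at the knob moves it.
- valve_tip (a point): Centre of the red ball knob, 26 mm diameter, on the valve lever, a 10 mm rod; it moves on an 80 mm arc in the fixture's x-z plane about a pivot 34 mm above the bench. The brass valve block under it, 70 x 50 x 25 mm, stands on the plate 160 mm to the -y side and 20 mm to the +x side of the port axis.
- fixture: The aluminium weld fixture plate, 220 (x) by 300 (y) by 12 mm, fixed to the bench; origin at the centre of its underside. It carries the port at x -20, y +75 mm and the valve at x 0, y -85 mm in its frame.
- holder: Wooden stem holder, fixed, 60 (x) by 150 (y) by 55 mm high; origin at the centre of its underside. Two 17 mm holes, 40 mm deep, at y +45 and -45 mm; the blue stem stands in one and the black one in the other, their feet 15 mm above the bench.
- blank_grip (a point): Centre of the black collar of the blanking stem, 22 mm diameter, the same size as the purge stem; stands in the other holder hole and stays there.
- work_center (a point): Centre of the loose round aluminium workpiece, 72 mm diameter and 45 mm high, standing on the fixture plate; stays there.
- clamp_center (a point): Centre of the loose stainless band clamp ring, 74 mm diameter and 30 mm high with a bolt lug on one side, lying on the bench; stays there.
- stem: The purge stem itself, origin at its foot (the same point as stem_foot).
Not all that is in view belongs to the job. What is shaped like the part that bears work_center but purple or turquoise is not meant.

How it is judged:
On the way, in this order (a step that is already met when the one before it is completed fails the run):
1. the stem is pushed home in the port, upright, with the tell-tale sunk (over 4 of 5 mm), while the valve is still shut (below 0.3 rad) (value of joint telltale above 0.004 m and horizontal distance between stem_foot and port_mouth below 0.004 m and angle between stem_grip's own z axis and vertical below 0.1 rad and z of stem_foot in the frame of port_mouth below -0.022 m and value of joint valve below 0.3 rad), for 0.2 s.
2. the purge valve lever is swung over to open (over 0.8 rad) (value of joint valve above 0.8 rad), for 0.2 s.
At the end, for the whole second after the job is handed in: Stem in the port: foot within 4 mm of its axis, over 22 mm deep, tilt under 0.1 rad, at rest, tell-tale sunk over 4 mm; valve lever over 0.8 rad; black stem, workpiece and band clamp within 30 mm of their start, tilted under 0.26 rad (value of joint telltale above 0.004 m and horizontal distance between stem_foot and port_mouth below 0.004 m and angle between stem_grip's own z axis and vertical below 0.1 rad and z of stem_foot in the frame of port_mouth below -0.022 m and value of joint valve above 0.8 rad and linear speed of stem below 0.02 m/s and distance of each of blank_grip, work_center, clamp_center from where it was at the start of the episode below 0.03 m and angle between each of blank_grip, work_center, clamp_center's own z axis and vertical below 0.26 rad); the robot touches nothing.
It fails at once if the port is strained: more than 45 N between the stem and the fixture (contact force between stem and fixture above 45 N).
It fails at once if the valve is opened (over 0.5 rad) while the stem is not home (value of joint valve above 0.5 rad and value of joint telltale below 0.003 m).
It fails at once if the black stem is disturbed: moved more than 30 mm or tipped (not (distance of blank_grip from where it was at the start of the episode below 0.03 m and angle between blank_grip's own z axis and vertical below 0.26 rad)).
It fails at once if the workpiece is disturbed: moved more than 30 mm or tipped (not (distance of work_center from where it was at the start of the episode below 0.03 m and angle between work_center's own z axis and vertical below 0.26 rad)).
It fails at once if the band clamp is disturbed: moved more than 30 mm or tipped (not (distance of clamp_center from where it was at the start of the episode below 0.03 m and angle between clamp_center's own z axis and vertical below 0.26 rad)).
It also fails if it takes over 58 s, if anything falls off the work surface, if the arm or the gripper's body presses on something with over 40 N, if the wrist force passes 120 N, or if a joint passes its speed limit or range.

## Working session

There is one attempt and no reset: what is moved stays moved. The work goes in short steps, Python scripts to look and compute and a tool call to move; the robot and the scene stay as the last step left them, time stands still between calls to the robot, and variables do not carry over. Pictures are saved under pics/ and viewed, at most 10 in all, crops included, and the job is handed in when it is done.

Besides the shell and the picture viewer there is one more tool, called after ">>>" as name(argument=value, ...) on one line, values as JSON. jog_arm: Moves the arm, as the interface text tells. Its arguments: {"type":"object","properties":{"motion":{"type":"array"},"gripper":{"type":"number"},"grip_force":{"type":"number"}},"required":["motion"]}

```bash
mkdir -p pics; ls
cat > h.py <<'E'
import numpy as np, cv2
from rig import robot
def save(name,n):
    d=robot.read_camera(name); cv2.imwrite(f'pics/{n}.png',d['pixels'][:,:,::-1]); np.savez(f'pics/{n}.npz',**d); return d
def load(n): return dict(np.load(f'pics/{n}.npz'))
def ray(d,u,v):
    K=d['intrinsics'];M=d['camera_from_world'];R=M[:3,:3];t=M[:3,3]
    c=np.array([(u-K[0,2])/K[0,0],-(v-K[1,2])/K[1,1],-1.]); return -R.T@t, R.T@c
def onz(d,u,v,z):
    o,r=ray(d,u,v); return o+r*(z-o[2])/r[2]
def proj(d,p):
    K=d['intrinsics'];M=d['camera_from_world'];c=M[:3,:3]@np.array(p)+M[:3,3]
    return np.array([K[0,0]*c[0]/-c[2]+K[0,2],K[1,1]*-c[1]/-c[2]+K[1,2]])
def tri(d1,p1,d2,p2):
    o1,r1=ray(d1,*p1);o2,r2=ray(d2,*p2)
    s=np.linalg.lstsq(np.c_[r1,-r2],o2-o1,rcond=None)[0]
    a=o1+s[0]*r1;b=o2+s[1]*r2; return (a+b)/2,np.linalg.norm(a-b)
E
python3 - <<'E'
from h import *
a=save('scene','s0');b=save('top','t0')
for d in(a,b): print({k:d[k].tolist() for k in d if k!='pixels'})
print(robot.sense())
E
```

```text
pics
{'intrinsics': [[395.15677987459327, 0.0, 323.2347057446377], [0.0, 395.15677987459327, 200.83637505813195], [0.0, 0.0, 1.0]], 'camera_from_world': [[0.5666623546888678, 0.8238795633568354, -0.010781505526497303, -0.32855427513953606], [-0.5621757036685505, 0.3961631402545679, 0.7259567786779113, 0.29369086020880386], [0.6023721889191416, -0.40531127715200543, 0.6876558111658564, -1.5437536143177064], [0.0, 0.0, 0.0, 1.0]]}
{'intrinsics': [[366.0725506486272, 0.0, 318.0110919143498], [0.0, 366.0725506486272, 196.63213921089377], [0.0, 0.0, 1.0]], 'camera_from_world': [[0.0028194810106245455, -0.9999684447762396, 0.007426976411638961, -0.007678466271957717], [0.9885465635927014, 0.003907786619769963, 0.1508655719930675, -0.663270942230185], [-0.15088983443523232, 0.006916549394218242, 0.9885263877148577, -0.9245071872395877], [0.0, 0.0, 0.0, 1.0]]}
{'time': 0.1, 'joint_positions': array([ 1.23613267,  0.4693894 , -0.04860788,  1.53353772,  0.02409392,
        1.14102257, -0.0823056 ]), 'qvel': array([-0.0006682 , -0.00088332, -0.00011094, -0.00324849, -0.00043667,
        0.00026543, -0.00131501]), 'joint_efforts': array([ 4.67009140e-04, -5.09171999e+01, -8.13126820e-02, -2.36829919e+01,
       -6.14177668e-02,  3.44560272e-02,  7.45268585e-05]), 'ee_pos': array([ 0.20305221, -0.64317943,  0.22160069]), 'tool_rot': array([-3.13982160e+00,  4.99267228e-05,  3.05795313e-01]), 'contact_force': array([ 0.16175537, -0.13703976, -0.04582582]), 'wrist_torque': array([ 0.00113939, -0.0538574 ,  0.0362116 ]), 'grip_force': 0.0, 'finger_gap': 0.08711323807316095}
```

View pics/s0.png

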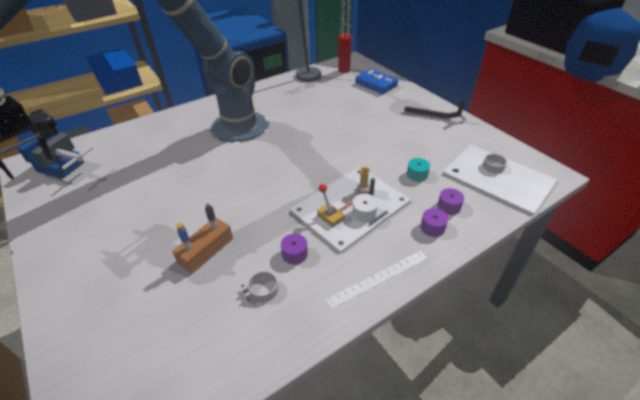

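View pics/t0.png

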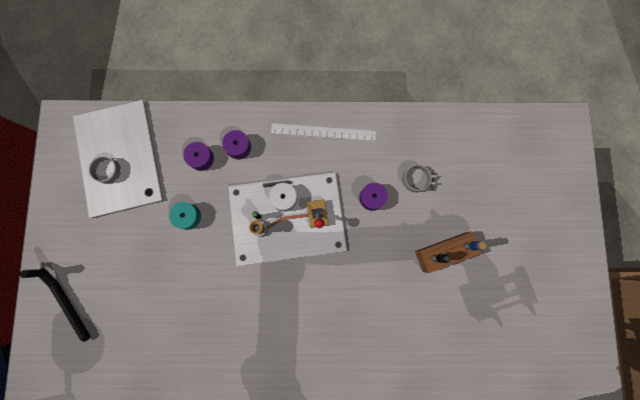

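The scene view shows the holder at (203,243), with the blue-collared stem at (183,235) and the black one at (210,213). The fixture is at (350,210).

In the top view the blue stem is at (480,245) and the black one at (441,258). The port is at (257,228), the green pin at (256,214) and the red knob at (319,223).

Next I'll confirm this in an enlarged crop and measure.

Run:
```python
from h import *
s=load('s0');t=load('t0')
c1=cv2.resize(t['pixels'][165:275,225:355],None,fx=3,fy=3,interpolation=cv2.INTER_CUBIC)
c2=cv2.resize(t['pixels'][165:275,405:535],None,fx=3,fy=3,interpolation=cv2.INTER_CUBIC)
c3=cv2.resize(s['pixels'][200:285,155:285],None,fx=3,fy=3,interpolation=cv2.INTER_CUBIC)
c4=cv2.resize(s['pixels'][160:245,285:415],None,fx=3,fy=3,interpolation=cv2.INTER_CUBIC)
im=np.vstack([np.hstack([c1,c2]),np.hstack([c3,c4])])
cv2.imwrite('pics/c.png',im[:,:,::-1])
def cc(d,lo,hi,box):
    h=cv2.cvtColor(d['pixels'],cv2.COLOR_RGB2HSV);m=cv2.inRange(h,lo,hi)
    q=np.zeros_like(m);x0,y0,x1,y1=box;q[y0:y1,x0:x1]=m[y0:y1,x0:x1]
    n,l,st,ce=cv2.connectedComponentsWithStats(q)
    return sorted([(int(st[i,4]),ce[i].round(1).tolist(),st[i,:4].tolist()) for i in range(1,n) if st[i,4]>8],reverse=True)
for nm,d,B in(('s',s,[(155,200,285,285),(285,160,415,245)]),('t',t,[(405,165,535,275),(225,165,355,275)])):
    print(nm,'blue',cc(d,(100,90,40),(130,255,255),B[0]))
    print(nm,'brass',cc(d,(12,110,70),(30,255,255),B[0]),'\nfix',cc(d,(12,110,70),(30,255,255),B[1]))
    print('red',cc(d,(0,150,90),(6,255,255),B[1]),cc(d,(172,150,90),(180,255,255),B[1]))
    print('green',cc(d,(50,100,30),(90,255,255),B[1]))
```

```text
s blue [(68, [183.3, 234.9], [179, 229, 9, 12])]
s brass [(807, [202.2, 242.0], [174, 220, 55, 46]), (30, [192.6, 265.6], [188, 260, 9, 11]), (23, [179.6, 225.8], [177, 224, 6, 5])] 
fix [(208, [330.4, 215.3], [318, 206, 25, 18]), (33, [363.9, 170.6], [360, 168, 9, 7])]
red [(12, [322.7, 186.7], [321, 185, 5, 4])] []
green [(61, [411.8, 165.0], [409, 160, 6, 14])]
t blue [(65, [473.9, 245.4], [469, 241, 12, 9])]
t brass [(901, [446.5, 251.8], [416, 232, 66, 41]), (48, [481.5, 245.1], [478, 242, 8, 7])] 
fix [(275, [316.6, 211.0], [307, 200, 21, 27]), (106, [256.3, 226.1], [250, 219, 13, 15])]
red [(60, [318.5, 222.7], [315, 218, 9, 10])] []
green [(17, [254.8, 214.2], [253, 212, 5, 5])]
```

View pics/c.png

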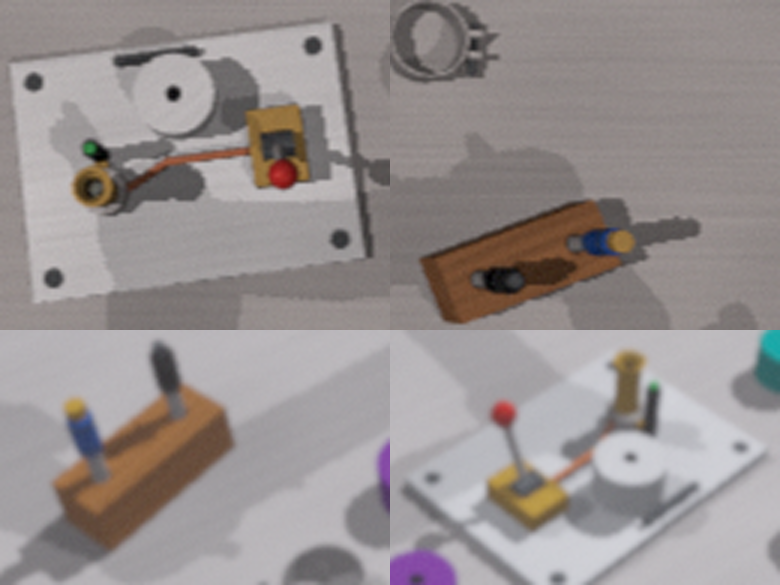

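The crop shows a single blue-collared stem with a brass head at top (482,245), and the black stem is clearly a different part. The port mouth is at top (256.5,227.5), with the green pin beside it and the red knob at (318.5,222.7) leaning to the −x side. The lugged band clamp is at (420,178) and the white workpiece is on the plate.

Run:
```python
from h import *
s=load('s0');t=load('t0')
print('head t',onz(t,481.7,245.2,.144),'tri',tri(s,(179.6,225.5),t,(481.7,245.2)))
p=onz(t,256.6,227.4,.092);print('port',p,'proj scene',proj(s,p))
print('pin',onz(t,254.8,214.2,.082)); print('tri pin-ish port',tri(s,(364.0,169.),t,(256.6,227.4)))
print('knob',tri(s,(322.7,187.5),t,(318.5,222.7)), 'clamp',onz(t,418,178,.03),'work',onz(t,283,196,.057))
# plate bolts / corners top z .012 -> yaw
C=[onz(t,225+u/3,165+v/3,.012) for u,v in((10,64),(332,22),(368,257),(36,302))]
for c in C: print(c)
x=(C[0]+C[1]-C[2]-C[3]);y=C[0]+C[3]-C[1]-C[2]
print('yaw',np.arctan2(x[1],x[0]),np.arctan2(-y[0],y[1]),'cen',sum(C)/4)
```

```text
head t [ 0.53437038 -0.39212317  0.144     ] tri (array([ 0.53453088, -0.39323847,  0.14102396]), np.float64(0.0004653167941838519))
port [0.57812585 0.14893635 0.092     ] proj scene [363.24765766 169.53362171]
pin [0.61244445 0.15607417 0.082     ]
tri pin-ish port (array([0.57868782, 0.14968104, 0.09385069]), np.float64(0.0024582365642149854))
knob (array([ 0.58915451, -0.00660818,  0.10702794]), np.float64(0.00041008891871046406)) clamp [ 0.71924501 -0.28002792  0.03      ] work [0.66360252 0.0871682  0.057     ]
[0.69708115 0.24331133 0.012     ]
[ 0.73812588 -0.05491648  0.012     ]
[ 0.52135781 -0.08647689  0.012     ]
[0.48063055 0.21146422 0.012     ]
yaw 0.14533184972274568 0.13631186426207795 cen [0.60929885 0.07834554 0.012     ]
```

>>> jog_arm(motion=[[[2, -0.7, 0, 0.02], [6, -2.1, 0, 0.06], [10, -3.6, 0, 0.1], [14, -5, 0, 0.14], [18, -6.4, 0, 0.165], [22, -7.9, 0, 0.165], [26, -9.3, 0, 0.165], [30, -10.7, 0, 0.165], [34, -12.2, 0, 0.165], [37, -13.3, 0, 0.165]]], gripper=0.35, grip_force=25)

```text
time: 0.93
ee_pos: [0.5177, -0.4032, 0.2222]
tool_rot: [-3.141, 0.0, 0.142]
contact_force: [1.0, 0.2, 0.0]
finger_gap: 0.0568
grip_force: 0.0
```

>>> jog_arm(motion=[[[1.7, -1, 0, 0], [1.7, -1, 0, 0], [1.7, -1, 0, 0], [1.7, -1, 0, 0]]])

```text
time: 1.27
ee_pos: [0.5303, -0.3942, 0.2221]
tool_rot: [3.141, 0.002, 0.139]
contact_force: [-0.8, 0.0, 0.5]
finger_gap: 0.0564
grip_force: 0.0
```

Run:
```python
from h import *
s=robot.sense();print(s['ee_pos'],s['tool_rot'],s['finger_gap'],s['time'],s['joint_positions'])
d=save('wrist','w0');print({k:d[k].tolist() for k in d if k!='pixels'})
```

```text
[ 0.53027583 -0.39418129  0.22205952] [3.14131826e+00 1.66982480e-03 1.39455548e-01] 0.05644364492465192 1.2667 [ 0.66182005  0.44964278 -0.12326221  1.56558844  0.06049896  1.13115594
 -0.90647205]
{'intrinsics': [[309.70691628693146, 0.0, 315.9000377276297], [0.0, 309.70691628693146, 202.53466903210642], [0.0, 0.0, 1.0]], 'mount': [[-0.0006193697148575, 0.9524439637915437, 0.30471316384135044, 0.08426088786486807], [0.9999998022552857, 0.0006231141833605743, 8.495940693651114e-05, 0.0010032594949600515], [-0.00010895201994233235, 0.304713156207217, -0.9524441613888399, -0.1622779173654614], [0.0, 0.0, 0.0, 1.0]]}
```

View pics/w0.png

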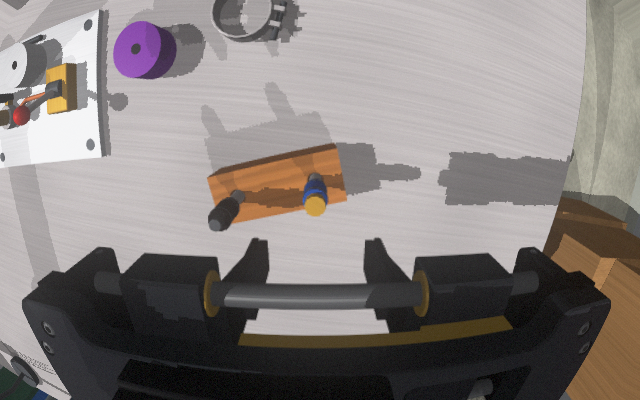

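The wrist view shows the blue stem's brass head at (315,206), centred between the fingertips at (260,240) and (375,240). The black stem is at (222,215).

```bash
cat >> h.py <<'E'
from scipy.spatial.transform import Rotation as Ro
def wsave(n):
    s=robot.sense(); d=robot.read_camera('wrist'); cv2.imwrite(f'pics/{n}.png',d['pixels'][:,:,::-1])
    np.savez(f'pics/{n}.npz',ee=s['ee_pos'],rot=s['tool_rot'],**d); return load(n)
def wray(d,u,v):
    K=d['intrinsics'];x=np.array([u-K[0,2],v-K[1,2]]);r=np.hypot(*x);a=r/K[0,0]
    c=np.array([np.sin(a)*x[0]/r,-np.sin(a)*x[1]/r,-np.cos(a)]) if r>0 else np.array([0,0,-1.])
    R=Ro.from_euler('xyz',d['rot']).as_matrix();m=d['mount']
    return d['ee']+R@m[:3,3], R@m[:3,:3]@c
def wz(d,u,v,z):
    o,r=wray(d,u,v);return o+r*(z-o[2])/r[2]
def comps(d,lo,hi,box,mn=8):
    h=cv2.cvtColor(d['pixels'],cv2.COLOR_RGB2HSV);m=cv2.inRange(h,lo,hi)
    q=np.zeros_like(m);x0,y0,x1,y1=box;q[y0:y1,x0:x1]=m[y0:y1,x0:x1]
    n,l,st,ce=cv2.connectedComponentsWithStats(q)
    return sorted([(int(st[i,4]),ce[i].round(1).tolist(),st[i,:4].tolist()) for i in range(1,n) if st[i,4]>=mn],reverse=True)
E
python3 - <<'E'
from h import *
d=load('w0');np.savez('pics/w0.npz',ee=[ 0.53027583,-0.39418129,0.22205952],rot=[3.14131826,1.67e-3,.13945548],**d);d=load('w0')
print(comps(d,(15,130,120),(30,255,255),(290,170,340,225)),comps(d,(100,90,30),(130,255,255),(290,160,340,225)))
print(wz(d,315.5,206,.145),wz(d,222,218,.14),wz(d,0+22,116,.104))
E
```

```text
[(328, [314.4, 205.4], [304, 196, 21, 20])] [(171, [312.6, 190.7], [303, 181, 24, 23])]
[ 0.53492656 -0.39421057  0.145     ] [ 0.5110291  -0.31542218  0.14      ] [ 0.58822721 -0.00629136  0.104     ]
```

>>> jog_arm(motion=[[[0.2, 0, 2, 0], [0.45, 0, 5, 0], [0.45, 0, 8, 0], [0.45, 0, 10.5, 0], [0.45, 0, 12, 0], [0.45, 0, 13.1, 0], [0.45, 0, 13.1, 0]]])

```text
time: 1.9
ee_pos: [0.5333, -0.3931, 0.089]
tool_rot: [-3.139, 0.004, 0.138]
contact_force: [-0.5, -0.2, 0.4]
finger_gap: 0.0565
grip_force: 0.0
```

>>> jog_arm(motion=[[[0, 0, 0, 0], [0, 0, 0, 0], [0, 0, 0, 0], [0, 0, 0, 0], [0, 0, 0, 0], [0, 0, 0, 0]]], gripper=1, grip_force=30)

```text
time: 2.4
ee_pos: [0.5362, -0.3926, 0.0922]
tool_rot: [3.141, -0.001, 0.141]
contact_force: [-0.1, -0.0, -0.6]
finger_gap: 0.0247
grip_force: 0.0
```

>>> jog_arm(motion=[[[0, 0, 0, 0], [0, 0, 0, 0], [0, 0, 0, 0], [0, 0, 0, 0]]], grip_force=45)

```text
time: 2.73
ee_pos: [0.5363, -0.3926, 0.0921]
tool_rot: [3.141, -0.001, 0.141]
contact_force: [-1.1, -0.8, 3.7]
finger_gap: 0.0208
grip_force: 45.4
```

>>> jog_arm(motion=[[[0, 0, -0.5, 0], [0, 0, -2, 0], [0, 0, -4, 0], [0, 0, -6.5, 0], [0, 0, -9, 0], [0, 0, -11, 0], [0, 0, -12.5, 0], [0, 0, -13, 0], [0, 0, -13, 0], [0, 0, -13, 0]]])

```text
time: 3.57
ee_pos: [0.5354, -0.3922, 0.2206]
tool_rot: [-3.141, 0.001, 0.141]
contact_force: [-0.7, -0.1, -1.2]
finger_gap: 0.0212
grip_force: 45.9
```

Run:
```python
from h import *
s=robot.sense();print(s['ee_pos'],s['tool_rot'],s['finger_gap'],s['grip_force'],s['contact_force'])
d=wsave('w1');t=save('scene','s1');t2=save('top','t1')
a=t['pixels'];p=proj(t,s['ee_pos']).astype(int);print(p,proj(t2,s['ee_pos']))
y,x=max(0,p[1]-50),max(0,p[0]-60)
c=cv2.resize(a[y:y+120,x:x+120],None,fx=3.3,fy=3.3,interpolation=cv2.INTER_CUBIC);print(x,y)
w=d['pixels'][80:340,190:450];w=cv2.resize(w,(396,396))
cv2.imwrite('pics/c1.png',np.hstack([c[:396,:396],w])[:,:,::-1])
```

```text
[ 0.53539801 -0.3922361   0.22058053] [-3.14068678e+00  1.18461723e-03  1.40890240e-01] 0.021155084195174163 45.85290030576289 [-0.70075333 -0.12471809 -1.23942575]
[171 201] [497.67132989 244.02021957]
111 151
```

View pics/c1.png

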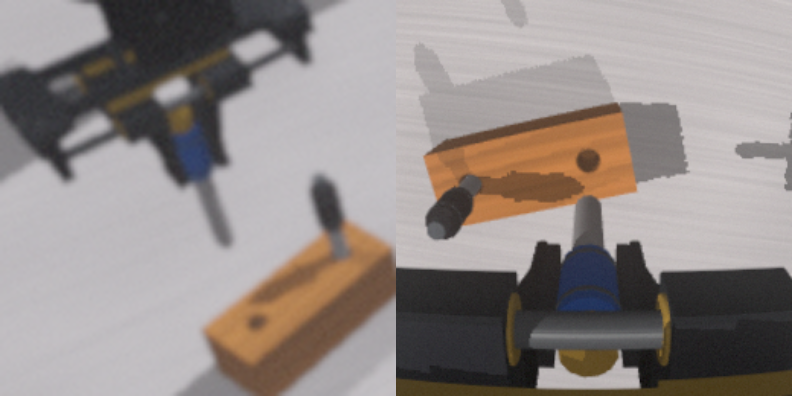

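The stem is held upright between the pads. Its foot is at wrist (315,210) and scene (180,224).

Run:
```python
from h import *
d=load('w1');s=load('s1')
z=d['ee'][2]+.019-.095
f=wz(d,314.8,210.5,z);g=onz(s,179.6,224.2,z);print(z,f,g,'minus tcp',f-d['ee'],g-d['ee'])
o,r=wray(d,314.8,210.5);o2,r2=ray(s,179.6,224.2);k=np.linalg.lstsq(np.c_[r,-r2],o2-o,rcond=None)[0];print('tri',o+k[0]*r,o2+k[1]*r2)
# tube direction in wrist: check tilt: tube/collar axis columns
h=cv2.cvtColor(d['pixels'],cv2.COLOR_RGB2HSV)
m=cv2.inRange(h,(100,90,30),(130,255,255));m[:, :270]=0;m[:,370:]=0
for v in range(240,290,10):
    x=np.where(m[v])[0]; print(v,x.min() if len(x) else 0,x.max() if len(x) else 0,end=';')
gr=d['pixels'].astype(int).mean(2)
for v in(213,218,225,232): print(v,gr[v,300:332].astype(int).tolist())
```

```text
0.14458053360112416 [ 0.53651426 -0.39209056  0.14458053] [ 0.53426993 -0.39193948  0.14458053] minus tcp [ 0.00111626  0.00014553 -0.076     ] [-0.00112807  0.00029662 -0.076     ]
tri [ 0.53754278 -0.39195899  0.14754413] [ 0.53747238 -0.39228     0.14758281]
240 0 0;250 304 328;260 298 334;270 297 335;280 297 335;213 [123, 131, 132, 132, 132, 130, 135, 133, 129, 124, 117, 109, 105, 97, 92, 90, 81, 81, 78, 79, 80, 77, 76, 96, 136, 181, 187, 184, 182, 185, 181, 183]
218 [192, 190, 191, 190, 191, 189, 184, 160, 127, 120, 113, 109, 103, 94, 92, 87, 82, 85, 79, 81, 78, 80, 77, 79, 97, 184, 194, 192, 193, 195, 196, 195]
225 [192, 192, 194, 193, 195, 193, 174, 138, 124, 117, 113, 106, 100, 97, 89, 88, 83, 82, 79, 79, 82, 82, 80, 79, 85, 134, 178, 191, 190, 190, 193, 194]
232 [189, 189, 190, 188, 190, 186, 161, 126, 121, 118, 109, 103, 100, 85, 82, 79, 81, 84, 78, 79, 79, 82, 81, 77, 80, 94, 175, 191, 193, 194, 195, 196]
```

>>> jog_arm(motion=[[[0.1, -0.5, -0.8, 0], [0.4, -2, -2, 0], [0.9, -4.5, -3, 0], [1.7, -8, -3, 0], [2.5, -11.5, -3, 0], [3.3, -15, -3, 0], [4.1, -18.5, -3, 0], [4.9, -22, -3, 0], [5.7, -25.5, -3, 0], [6.4, -29, -3, 0]]])

```text
time: 4.55
ee_pos: [0.5586, -0.093, 0.253]
tool_rot: [3.141, -0.002, 0.142]
contact_force: [0.6, 0.4, -1.7]
finger_gap: 0.0213
grip_force: 45.9
```

>>> jog_arm(motion=[[[0.8, -3.5, 0, 0], [1.6, -7, 0, 0], [2.4, -10.5, 0, 0], [3.2, -14, 0, 0], [4, -17.5, 0, 0], [4.7, -20.5, 0, 0], [5.2, -22.7, 0, 0], [5.4, -24, 0, 0], [5.4, -24, 0, 0], [5.4, -24, 0, 0]]])

```text
time: 5.38
ee_pos: [0.578, 0.1488, 0.252]
tool_rot: [3.141, -0.0, 0.142]
contact_force: [-0.4, -1.4, -1.1]
finger_gap: 0.0211
grip_force: 45.9
```

Run:
```python
from h import *
s=robot.sense();print(s['ee_pos'],s['tool_rot'],s['finger_gap'],s['grip_force'],s['contact_force'],s['time'])
d=wsave('w2');t2=save('top','t2');sc=save('scene','s2')
w=cv2.resize(d['pixels'][60:320,190:450],(560,560),interpolation=cv2.INTER_CUBIC)
cv2.imwrite('pics/c2.png',w[:,:,::-1])
```

```text
[0.57801103 0.14875331 0.25198771] [ 3.14059555e+00 -1.43438700e-04  1.41850828e-01] 0.021050107243370805 45.85223190486431 [-0.36767465 -1.39874904 -1.05724338] 5.3833
```

View pics/c2.png

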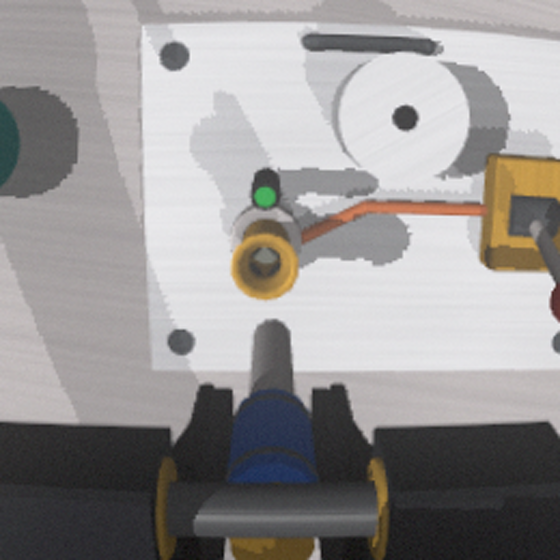

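The wrist crop shows the port mouth ring centred at crop (265,266), the green pin at (265,196) and the stem foot at (272,326), unoccluded and just short of the port in the image.

Run:
```python
from h import *
d=load('w2');s=load('s2')
k=260/560;U=lambda a,b:(190+a*k-.25,60+b*k-.25)
C=comps(d,(15,120,80),(32,255,255),(290,160,335,205));print(C)
h=cv2.cvtColor(d['pixels'],cv2.COLOR_RGB2HSV);m=cv2.inRange(h,(15,120,60),(32,255,255));m[:160]=0;m[205:]=0;m[:,:290]=0;m[:,335:]=0
cs=max(cv2.findContours(m,0,2)[0],key=cv2.contourArea);print(cv2.minEnclosingCircle(cs),cv2.fitEllipse(cv2.convexHull(cs)))
p=wz(d,*U(265,266),.092);f=wz(d,*U(272,326),d['ee'][2]-.076)
print('port',p,'foot',f,f-d['ee'],'pin',wz(d,*U(265,196),.082))
e=p-f;y=d['rot'][2];print('tool move',e[0]*np.cos(y)+e[1]*np.sin(y),e[0]*np.sin(y)-e[1]*np.cos(y))
t=load('t2');h=cv2.cvtColor(t['pixels'],cv2.COLOR_RGB2HSV)
print('knob w',comps(d,(0,150,60),(6,255,255),(400,150,520,260)))
```

```text
[(425, [314.3, 183.3], [298, 168, 30, 31])]
((312.4114074707031, 182.99366760253906), 15.478687286376953) ((312.4266662597656, 183.08929443359375), (30.121082305908203, 30.580455780029297), 155.1553192138672)
port [0.58057131 0.15133344 0.092     ] foot [0.57886888 0.14769962 0.17598771] [ 0.00085785 -0.00105369 -0.076     ] pin [0.61397355 0.15609104 0.082     ]
tool move 0.002199060862769607 -0.003356640793104789
knob w [(61, [461.2, 203.5], [455, 198, 12, 12])]
```

>>> jog_arm(motion=[[[0.1, -0.1, 1, 0], [0.2, -0.3, 3, 0], [0.2, -0.3, 5, 0], [0.2, -0.3, 6.3, 0], [0.2, -0.3, 7, 0], [0.2, -0.3, 7, 0], [0.2, -0.3, 7, 0]]])

```text
time: 6.12
ee_pos: [0.5802, 0.1514, 0.1814]
tool_rot: [3.141, 0.0, 0.14]
contact_force: [0.2, 0.2, -1.2]
finger_gap: 0.0209
grip_force: 45.9
```

Run:
```python
from h import *
s=robot.sense();print(s['ee_pos'],s['tool_rot'],s['contact_force'],s['time'])
d=wsave('w3');sc=save('scene','s3')
w=cv2.resize(d['pixels'][150:250,265:365],(500,500),interpolation=cv2.INTER_CUBIC)
p=proj(sc,[.579,.15,.1]).astype(int)
c=cv2.resize(sc['pixels'][p[1]-20:p[1]+20,p[0]-12:p[0]+12],(300,500),interpolation=cv2.INTER_CUBIC);print(p)
cv2.imwrite('pics/c3.png',np.hstack([w,c])[:,:,::-1])
```

```text
[0.58015704 0.15142138 0.18142714] [3.14145978e+00 1.94447409e-04 1.39784034e-01] [ 0.18367872  0.17544543 -1.2184907 ] 6.1167
[363 167]
```

View pics/c3.png

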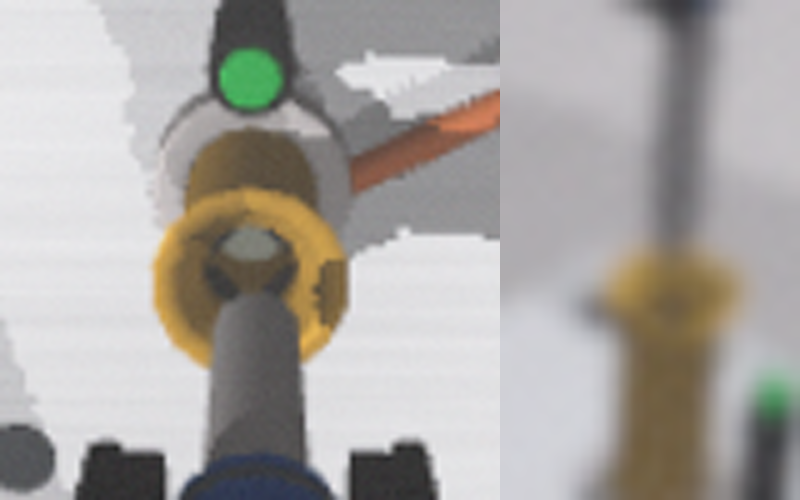

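The foot sits just above the ring. The ring centre is at crop (251,281). The foot's front edge is at (257,290), which puts the foot centre about 4.5 mm behind it.

Run:
```python
from h import *
d=load('w3');s=load('s3')
U=lambda a,b:(265+a/5-.4,150+b/5-.4)
y=d['rot'][2];zf=d['ee'][2]-.076
ex=np.array([np.cos(y),np.sin(y),0]);ey=np.array([np.sin(y),-np.cos(y),0])
f=wz(d,*U(257,290),zf)-.0045*ex
h=cv2.cvtColor(d['pixels'],cv2.COLOR_RGB2HSV)
for v in (281,284): print('port',wz(d,*U(251,v),.092))
p=wz(d,*U(251,282),.092);print('foot',f,(f-d['ee'])*1e3,'err',(p-f)@ex*1e3,(p-f)@ey*1e3)
# rim front/back edges
print('rim w', wz(d,*U(153,282),.092)-wz(d,*U(349,282),.092), wz(d,*U(251,187),.092))
w2=load('w2');f2=wz(w2,190+272*.4643,60+320*.4643,w2['ee'][2]-.076)-.0045*ex;print('foot2-tcp',(f2-w2['ee'])*1e3)
p1=[500,];S=lambda a,b:(363-12+(a-500)/12.5-.5,167-20+b/12.5-.5)
print('scene port',onz(s,*S(675,285),.092),'foot',onz(s,*S(680,243),zf))
```

```text
port [0.58093748 0.15148135 0.092     ]
port [0.580401   0.15140681 0.092     ]
foot [0.57950958 0.15024877 0.10542714] [ -0.6474555   -1.17260468 -76.        ] err 1.4052425304926042 -1.021913780072158
rim w [-0.00466137  0.03329158  0.        ] [0.59742439 0.15377322 0.092     ]
foot2-tcp [ -1.41043144  -1.57778112 -76.        ]
scene port [0.57943209 0.1527202  0.092     ] foot [0.58017087 0.15260963 0.10542714]
```

>>> jog_arm(motion=[[[0.05, -0.07, 0.2, 0], [0.05, -0.07, 0.4, 0], [0.05, -0.07, 0.6, 0], [0.05, -0.07, 0.8, 0], [0.05, -0.07, 1.0, 0], [0.05, -0.07, 1.2, 0], [0.05, -0.07, 1.3, 0], [0.05, -0.07, 1.38, 0], [0.05, -0.07, 1.46, 0], [0.05, -0.07, 1.54, 0]]])

```text
time: 7.05
ee_pos: [0.5804, 0.1528, 0.1661]
tool_rot: [3.142, -0.0, 0.141]
contact_force: [-0.7, -0.1, -0.3]
finger_gap: 0.021
grip_force: 45.9
```

>>> jog_arm(motion=[[[0, 0, 0.08, 0], [0, 0, 0.16, 0], [0, 0, 0.24, 0], [0, 0, 0.32, 0], [0, 0, 0.4, 0], [0, 0, 0.48, 0]]])

```text
time: 7.55
ee_pos: [0.5803, 0.1528, 0.1613]
tool_rot: [3.141, -0.0, 0.141]
contact_force: [0.2, -0.1, -0.6]
finger_gap: 0.0209
grip_force: 45.9
```

>>> jog_arm(motion=[[[0, 0, 0.07, 0], [0, 0, 0.14, 0], [0, 0, 0.21, 0], [0, 0, 0.28, 0], [0, 0, 0.35, 0], [0, 0, 0.42, 0]]])

```text
time: 8.05
ee_pos: [0.5804, 0.1528, 0.1571]
tool_rot: [3.142, -0.0, 0.141]
contact_force: [0.1, 0.2, -0.6]
finger_gap: 0.0206
grip_force: 45.9
```

>>> jog_arm(motion=[[[0, 0, 0.06, 0], [0, 0, 0.12, 0], [0, 0, 0.18, 0], [0, 0, 0.24, 0], [0, 0, 0.3, 0]]])

```text
time: 8.47
ee_pos: [0.5803, 0.1528, 0.1541]
tool_rot: [3.142, -0.0, 0.141]
contact_force: [0.0, -0.1, -1.7]
finger_gap: 0.021
grip_force: 45.9
```

>>> jog_arm(motion=[[[0, 0, 0.06, 0], [0, 0, 0.12, 0], [0, 0, 0.18, 0], [0, 0, 0.24, 0], [0, 0, 0.3, 0]]])

```text
time: 8.88
ee_pos: [0.5808, 0.1527, 0.1514]
tool_rot: [3.141, -0.001, 0.141]
contact_force: [0.6, -0.5, 0.6]
finger_gap: 0.021
grip_force: 45.4
```

>>> jog_arm(motion=[[[0, 0, 0.06, 0], [0, 0, 0.12, 0], [0, 0, 0.18, 0], [0, 0, 0.24, 0]]])

```text
time: 9.22
ee_pos: [0.581, 0.1528, 0.1493]
tool_rot: [3.142, -0.002, 0.141]
contact_force: [1.3, -0.8, 3.0]
finger_gap: 0.0215
grip_force: 45.4
```

>>> jog_arm(motion=[[[0, 0, 0.06, 0], [0, 0, 0.12, 0], [0, 0, 0.18, 0], [0, 0, 0.24, 0]]])

```text
time: 9.55
ee_pos: [0.5803, 0.1529, 0.1466]
tool_rot: [3.142, -0.0, 0.141]
contact_force: [0.3, -0.7, 3.3]
finger_gap: 0.0213
grip_force: 45.4
```

>>> jog_arm(motion=[[[0, 0, 0.06, 0], [0, 0, 0.12, 0], [0, 0, 0.18, 0], [0, 0, 0.24, 0]]])

```text
time: 9.88
ee_pos: [0.5807, 0.1528, 0.1442]
tool_rot: [-3.142, -0.001, 0.141]
contact_force: [1.1, -0.4, 5.0]
finger_gap: 0.0207
grip_force: 45.4
```

```bash
cat >> h.py <<'E'
def pin(d):
    h=cv2.cvtColor(d['pixels'],cv2.COLOR_RGB2HSV);m=cv2.inRange(h,(50,110,60),(85,255,255));m[:,:285]=0;m[:,350:]=0;m[:100]=0;m[260:]=0
    n,l,st,ce=cv2.connectedComponentsWithStats(m)
    if n<2: return None
    i=1+np.argmax(st[1:,4]);p=wz(d,*ce[i],.082)
    ex=np.array([np.cos(.14),np.sin(.14),0]);return st[i].tolist(),ce[i].round(1).tolist(),((p-np.array([.5805,.1525,.082]))@ex*1e3).round(2)
E
python3 - <<'E'
from h import *
print(pin(load('w2')),pin(load('w3')));d=wsave('w4');print(d['ee'],pin(d))
E
```

```text
([308, 147, 10, 9, 72], [312.8, 150.9], np.float64(33.48)) ([309, 160, 12, 12, 114], [314.5, 165.3], np.float64(33.61))
[0.58067398 0.15284123 0.14416181] ([310, 170, 14, 14, 155], [316.3, 175.8], np.float64(33.53))
```

>>> jog_arm(motion=[[[0, 0, 0.06, 0], [0, 0, 0.12, 0], [0, 0, 0.18, 0], [0, 0, 0.24, 0]]])

```text
time: 10.27
ee_pos: [0.5806, 0.1528, 0.1416]
tool_rot: [3.142, -0.001, 0.141]
contact_force: [2.2, 0.3, 2.7]
finger_gap: 0.0207
grip_force: 45.4
```

>>> jog_arm(motion=[[[0, 0, 0.06, 0], [0, 0, 0.12, 0], [0, 0, 0.18, 0], [0, 0, 0.24, 0]]])

```text
time: 10.6
ee_pos: [0.5805, 0.1528, 0.1391]
tool_rot: [3.142, -0.0, 0.141]
contact_force: [1.8, -0.5, 4.5]
finger_gap: 0.0208
grip_force: 45.4
```

Run:
```python
from h import *
d=wsave('w5');print(d['ee'],pin(d),robot.sense()['contact_force'])
```

```text
[0.58047329 0.15281799 0.13914004] ([310, 170, 14, 15, 163], [316.4, 177.0], np.float64(33.59)) [ 2.08064582 -0.63183417  2.26549005]
```

>>> jog_arm(motion=[[[0, 0, 0.06, 0], [0, 0, 0.12, 0], [0, 0, 0.18, 0], [0, 0, 0.24, 0]]])

```text
time: 10.98
ee_pos: [0.5804, 0.1527, 0.1367]
tool_rot: [3.142, -0.0, 0.141]
contact_force: [1.3, 0.2, 4.3]
finger_gap: 0.0207
grip_force: 45.4
```

>>> jog_arm(motion=[[[0, 0, 0.06, 0], [0, 0, 0.12, 0], [0, 0, 0.18, 0], [0, 0, 0.24, 0]]])

```text
time: 11.32
ee_pos: [0.5804, 0.1528, 0.1343]
tool_rot: [3.142, -0.0, 0.141]
contact_force: [1.5, 0.4, 4.7]
finger_gap: 0.0206
grip_force: 45.4
```

Run:
```python
from h import *
d=wsave('w6');print(d['ee'],pin(d),robot.sense()['contact_force'])
```

```text
[0.580363   0.15280291 0.13431709] ([309, 172, 15, 14, 161], [316.4, 178.2], np.float64(33.66)) [1.0014769  0.27707857 2.01298985]
```

>>> jog_arm(motion=[[[0, 0, 0.06, 0], [0, 0, 0.12, 0], [0, 0, 0.18, 0], [0, 0, 0.24, 0], [0, 0, 0.3, 0]]])

```text
time: 11.78
ee_pos: [0.5804, 0.1527, 0.1313]
tool_rot: [3.141, -0.0, 0.141]
contact_force: [2.3, -0.5, 4.0]
finger_gap: 0.0212
grip_force: 45.4
```

Run:
```python
from h import *
d=wsave('w7');print(d['ee'],pin(d),robot.sense()['contact_force'])
```

```text
[0.58037537 0.15272559 0.13131607] ([309, 172, 15, 15, 171], [316.4, 179.0], np.float64(33.78)) [1.888674   0.11324008 2.93893471]
```

>>> jog_arm(motion=[[[0, 0, 0.06, 0], [0, 0, 0.12, 0], [0, 0, 0.18, 0], [0, 0, 0.24, 0], [0, 0, 0.3, 0]]])

```text
time: 12.25
ee_pos: [0.5806, 0.1529, 0.1292]
tool_rot: [3.141, -0.001, 0.141]
contact_force: [1.8, -0.3, 7.3]
finger_gap: 0.0209
grip_force: 45.5
```

Run:
```python
from h import *
d=wsave('w8');print(d['ee'],pin(d),robot.sense()['contact_force'])
```

```text
[0.58064461 0.15285583 0.12921218] ([309, 173, 15, 14, 168], [316.3, 179.7], np.float64(34.13)) [ 2.03680644 -0.38937438  5.8576767 ]
```

>>> jog_arm(motion=[[[0, 0, 0.05, 0], [0, 0, 0.1, 0], [0, 0, 0.15, 0]]])

```text
time: 12.55
ee_pos: [0.5806, 0.1529, 0.1277]
tool_rot: [3.141, -0.001, 0.141]
contact_force: [0.8, -0.1, 7.8]
finger_gap: 0.0214
grip_force: 45.5
```

Run:
```python
from h import *
d=wsave('w9');print(d['ee'],pin(d),robot.sense()['contact_force'])
```

```text
[0.58063192 0.15285093 0.12771932] ([309, 173, 15, 14, 166], [316.3, 179.7], np.float64(34.48)) [ 1.36337595 -0.71196029  6.83827235]
```

>>> jog_arm(motion=[[[0, 0, 0.05, 0], [0, 0, 0.1, 0], [0, 0, 0.1, 0]]])

```text
time: 12.85
ee_pos: [0.5806, 0.1528, 0.1265]
tool_rot: [3.141, -0.001, 0.141]
contact_force: [1.0, -0.3, 7.4]
finger_gap: 0.0212
grip_force: 45.5
```

Run:
```python
from h import *
d=wsave('w10');print(d['ee'],pin(d),robot.sense()['contact_force'])
```

```text
[0.58056281 0.15281281 0.12645588] ([310, 173, 14, 14, 156], [316.6, 179.6], np.float64(34.73)) [ 1.2857814  -1.01454615  7.17626548]
```

>>> jog_arm(motion=[[[0, 0, 0.04, 0], [0, 0, 0.08, 0], [0, 0, 0.08, 0]]])

```text
time: 13.15
ee_pos: [0.5807, 0.1529, 0.1261]
tool_rot: [3.141, -0.001, 0.141]
contact_force: [1.4, -0.1, 8.5]
finger_gap: 0.021
grip_force: 45.5
```

>>> jog_arm(motion=[[[0, 0, 0.03, 0], [0, 0, 0.06, 0], [0, 0, 0.06, 0]]])

```text
time: 13.4
ee_pos: [0.5808, 0.1529, 0.126]
tool_rot: [3.141, -0.001, 0.141]
contact_force: [0.3, -0.7, 11.5]
finger_gap: 0.0207
grip_force: 45.0
```

Run:
```python
from h import *
d=wsave('w11');print(d['ee'],pin(d),robot.sense()['contact_force'])
```

```text
[0.58084366 0.15292153 0.12602859] None [ 0.63218696 -0.62436388 11.17453783]
```

Run:
```python
from h import *
d=load('w11');e=load('w10')
f=lambda a:cv2.resize(a['pixels'][140:260,255:375],(390,390),interpolation=cv2.INTER_CUBIC)
cv2.imwrite('pics/c4.png',np.hstack([f(e),f(d)])[:,:,::-1])
```

```text
(no output)
```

View pics/c4.png

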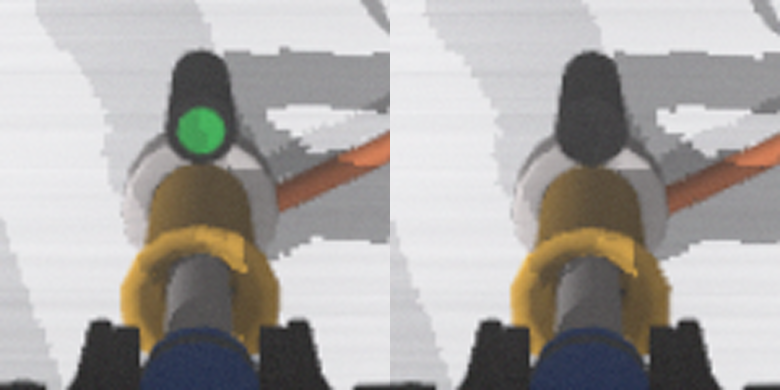

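The left image, taken before, shows the green pin at crop (202,130). On the right it has vanished into its housing at (590,130), so the stem has bottomed with about 12 N of push. I'll release now.

>>> jog_arm(motion=[[[0, 0, 0, 0], [0, 0, 0, 0], [0, 0, 0, 0], [0, 0, 0, 0], [0, 0, 0, 0], [0, 0, 0, 0]]], gripper=0.4)

```text
time: 13.95
ee_pos: [0.5798, 0.1527, 0.1239]
tool_rot: [3.141, 0.001, 0.141]
contact_force: [0.3, -0.1, -0.2]
finger_gap: 0.0495
grip_force: 0.0
```

>>> jog_arm(motion=[[[0, 0, -0.5, 0], [0, 0, -2, 0], [0, 0, -4, 0], [0, 0, -6.5, 0], [0, 0, -9, 0], [0, 0, -10, 0], [0, 0, -10, 0], [0, 0, -10, 0]]])

```text
time: 14.62
ee_pos: [0.5801, 0.1526, 0.2242]
tool_rot: [3.141, -0.0, 0.141]
contact_force: [-0.3, 0.0, -0.1]
finger_gap: 0.0522
grip_force: 0.0
```

Run:
```python
from h import *
d=wsave('w12');print(d['ee'],d['rot'],pin(d),robot.sense()['contact_force'])
s=save('scene','s12');t=save('top','t12')
w=d['pixels'][60:320,190:530];cv2.imwrite('pics/c5.png',cv2.resize(w,(780,596))[:,:,::-1])
k=comps(d,(0,150,60),(6,255,255),(350,100,600,300));print(k,[wz(d,*k[0][1],.104)] if k else 0)
```

```text
[0.58011163 0.15264892 0.22420532] [ 3.14136653e+00 -8.48211630e-06  1.40730206e-01] None [-0.6190507   0.27322055 -0.92936589]
[(112, [474.7, 214.1], [469, 206, 12, 16])] [array([ 0.58500698, -0.0186682 ,  0.104     ])]
```

View pics/c5.png

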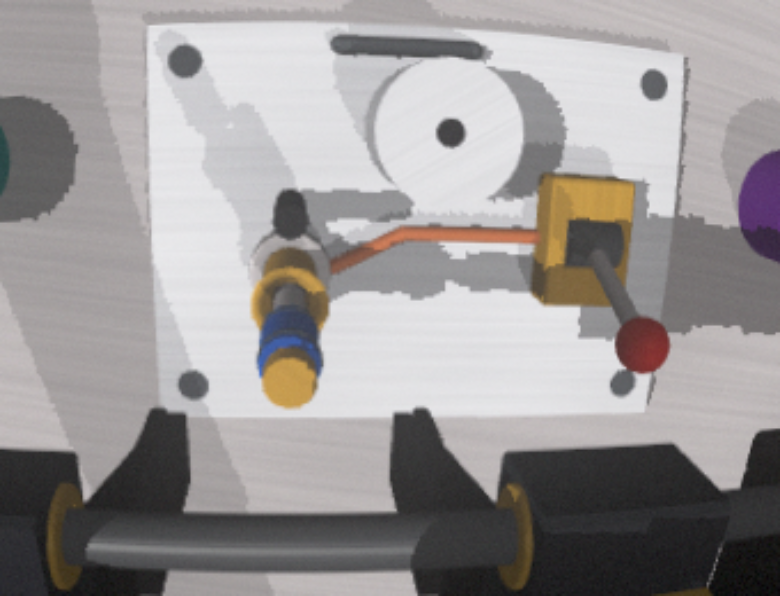

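The stem stands home on its own, with the pin gone into its housing at crop (290,213). The knob is at crop (642,345), on the −x side. Next I'll close the fingers and go to the knob's −x side.

>>> jog_arm(motion=[[[-0.5, 1.5, 0, 0], [-1.7, 4.7, 0, 0], [-2.9, 8, 0, 0], [-4.2, 11.5, 0, 0], [-5.2, 14.5, 0, 0], [-5.8, 16, 0, 0], [-5.8, 16, 0, 0], [-5.8, 16, 0, 0]]], gripper=1, grip_force=10)

```text
time: 15.43
ee_pos: [0.5447, -0.0145, 0.2234]
tool_rot: [-3.141, 0.002, 0.139]
contact_force: [-0.1, 0.9, -0.0]
finger_gap: 0.0068
grip_force: 0.0
```

Run:
```python
from h import *
d=wsave('w13');print(d['ee'],d['rot'],robot.sense()['finger_gap'])
k=comps(d,(0,120,40),(8,255,255),(200,80,500,300),30);print(k)
w=d['pixels'][80:340,160:500];cv2.imwrite('pics/c6.png',cv2.resize(w,(780,596))[:,:,::-1])
y=.14;ex=np.array([np.cos(y),np.sin(y),0]);ey=np.array([np.sin(y),-np.cos(y),0])
p=wz(d,*k[0][1],.106);print(p,(p-d['ee'])@ex,(p-d['ee'])@ey)
```

```text
[ 0.54473315 -0.01452367  0.22337471] [-3.14108116e+00  1.84644083e-03  1.38631962e-01] 0.00428502503188092
[(563, [314.7, 149.6], [302, 137, 27, 26])]
[ 0.58929587 -0.00816567  0.106     ] 0.04501393448132365 -7.73727287106959e-05
```

View pics/c6.png

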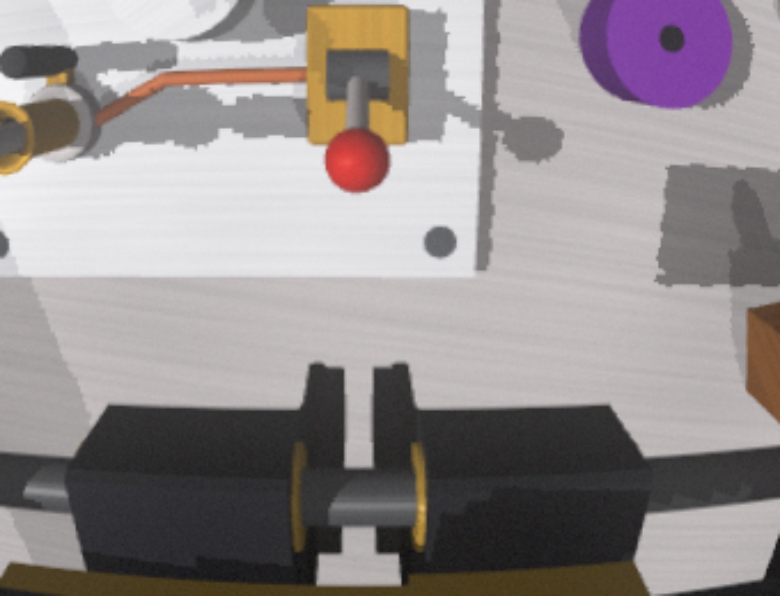

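The knob at crop (357,160) lies 45 mm straight ahead of the closed fingers. I'll descend and push.

>>> jog_arm(motion=[[[0, 0, 2, 0], [0, 0, 5, 0], [0, 0, 8, 0], [0, 0, 11, 0], [0, 0, 13, 0], [0, 0, 13.5, 0], [0, 0, 13.5, 0], [0.5, 0, 13.5, 0], [1, 0, 13.5, 0], [1.5, 0, 13.5, 0]]])

```text
time: 16.32
ee_pos: [0.5623, -0.0111, 0.0912]
tool_rot: [3.141, -0.004, 0.141]
contact_force: [-0.6, 0.0, 0.6]
finger_gap: 0.0005
grip_force: 0.0
```

>>> jog_arm(motion=[[[0.4, 0, 0, 0], [0.8, 0, 0, 0], [1.2, 0, 0, 0], [1.6, 0, 0, 0], [2, 0, 0, 0], [2.4, 0, 0, 0], [2.8, 0, 0, 0], [3.2, 0, 0, 0], [3.6, 0, 0, 0], [4, 0, 0, 0]]])

```text
time: 17.15
ee_pos: [0.6003, -0.0061, 0.0894]
tool_rot: [3.141, -0.0, 0.141]
contact_force: [-1.5, -0.5, 0.9]
finger_gap: 0.0008
grip_force: 0.5
```

>>> jog_arm(motion=[[[0.4, 0, 0, 0], [0.8, 0, 0, 0], [1.2, 0, 0, 0], [1.6, 0, 0, 0], [2, 0, 0, 0], [2.4, 0, 0, 0], [2.8, 0, 0, 0], [3.1, 0, 0, 0], [3.1, 0, 0, 0]]])

```text
time: 17.9
ee_pos: [0.6313, -0.0015, 0.0894]
tool_rot: [-3.141, -0.001, 0.141]
contact_force: [-0.7, 0.2, -0.8]
finger_gap: 0.0009
grip_force: 0.1
```

```bash
cat > v.py <<'E'
from h import *
import sys
n=sys.argv[1];d=wsave('w'+n);s=save('scene','s'+n);t=save('top','t'+n);r=robot.sense()
print(d['ee'],r['contact_force'],r['time'])
y=.14;ex=np.array([np.cos(y),np.sin(y),0]);piv=np.array([.6226,-.0031,.034])
for nm,q in(('s',s),('t',t)): print(nm,comps(q,(0,130,60),(7,255,255),(285,150,415,250),8),[proj(q,piv+.08*np.array([0,0,np.cos(a-.5)])+.08*np.sin(a-.5)*ex).round(1).tolist() for a in(0,.8,1)])
k=comps(d,(0,120,40),(8,255,255),(200,20,500,330),30);print(k,[((wz(d,*k[0][1],.106)-piv)@ex) if k else 0])
E
python3 v.py 14
```

```text
[ 0.63126945 -0.00149527  0.08941239] [-0.18339139  0.20532718  0.29122329] 18.05
s [(16, [338.4, 199.8], [336, 198, 6, 5])] [[321.3, 187.6], [336.6, 196.9], [340.3, 201.3]]
t [] [[319.3, 224.7], [315.9, 199.8], [315.1, 194.5]]
[(1996, [317.1, 230.9], [292, 206, 51, 51])] [np.float64(0.031243257807602388)]
```

>>> jog_arm(motion=[[[0.2, 0, 0, 0], [0.4, 0, 0, 0], [0.6, 0, 0, 0], [0.6, 0, 0, 0]]])

```text
time: 18.38
ee_pos: [0.6366, -0.0009, 0.0894]
tool_rot: [3.142, 0.0, 0.141]
contact_force: [-1.4, -0.8, 0.7]
finger_gap: 0.0004
grip_force: 0.4
```

>>> jog_arm(motion=[[[-0.5, 0, 0, 0], [-2, 0, 0, 0], [-4, 0, 0, 0], [-5, 0, -2, 0], [-6, 0, -6, 0], [-7, 0, -10, 0], [-7, 0, -13, 0], [-7, 0, -13, 0], [-7, 0, -13, 0]]])

```text
time: 19.13
ee_pos: [0.5683, -0.0106, 0.2219]
tool_rot: [3.141, -0.006, 0.141]
contact_force: [0.2, -0.1, 0.3]
finger_gap: 0.0006
grip_force: 0.0
```

```bash
python3 v.py 15
python3 - <<'E'
from h import *
d=load('w15');print(pin(d))
s=load('s15');t=load('t15');a=load('s0');b=load('t0')
print('head now',comps(s,(12,110,70),(30,255,255),(345,130,385,180)),comps(t,(12,110,60),(30,255,255),(235,205,285,245)))
p=[.5805,.1525,.18];print(proj(s,p),proj(t,p))
print('green',comps(t,(50,100,30),(90,255,255),(240,200,275,225),3))
for x,y,B in((s,a,[(235,265,285,310),(200,195,222,230)]),(t,b,[(400,160,445,200),(430,245,452,268),(265,178,300,212)])):
  for u0,v0,u1,v1 in B: print(np.abs(x['pixels'][v0:v1,u0:u1].astype(int)-y['pixels'][v0:v1,u0:u1]).mean().round(1),end=' ')
E
```

```text
[ 0.56826863 -0.01059496  0.22194021] [ 0.01132272  0.4548616  -0.44170551] 19.2833
s [(19, [340.2, 200.6], [338, 199, 6, 5])] [[321.3, 187.6], [336.6, 196.9], [340.3, 201.3]]
t [] [[319.3, 224.7], [315.9, 199.8], [315.1, 194.5]]
[(586, [315.5, 99.1], [302, 85, 28, 28])] [np.float64(0.03685661641531612)]
None
head now [(9, [366.0, 147.0], [365, 146, 3, 3])] [(78, [258.2, 226.8], [251, 219, 13, 15]), (34, [249.3, 224.5], [246, 222, 7, 6])]
[366.54915748 145.53544685] [248.93654934 223.72934691]
green []
9.0 9.3 14.9 18.4 31.7
```

```bash
python3 -c "
from rig import robot
print(robot.sign_off())"
```

```text
the job is handed in; nothing more can be done
None
```

I pushed the purge stem home (tell-tale flush, about 12 N), released it, swung the valve lever to about 0.98 rad, touched nothing else, and handed the job in at about 19 s; the sign-off returned no verdict.

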